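Seat the gland nest and clamp it with the knob under the base

TASK

The gland nest (the aluminium plate with the brass hexagonal gland body standing on it) is only part-way into the grey clamping base. Slide it on under the lips until it is home against the rear stop, then tighten the black five-lobed star knob under the front edge of the base until the nest is held firmly: feel for the point where the knob goes tight and do not force it past that. Let go of everything and leave the other things on the bench where they are.

Things in the scene. Friction and masses are not known exactly. Their poses are not given: they have to be found in the camera images.
- nest_center (a point): Centre of the loose nest's aluminium plate, 84 x 80 x 12 mm (x, y, z), half-way up; 0.5 to 0.8 kg, same axes as the base. At the start it lies in the guides on the base's deck, its leading half under the lips, 14 to 34 mm short of home, so that it stands out at the front and covers the knob from above. Sliding it takes up to about 7 N.
- gland_center (a point): Middle of the brass hexagonal gland body fixed upright on the middle of the nest, 25 mm above nest_center: the place to push the nest. Hexagon 24 mm across flats (flats to +y and -y), 28 mm over corners along x, from 16 mm below this point (on a steel ring 35 mm wide and 3 mm high on the plate) to 18 mm above it; its round end is 7 mm higher.
- nest: The loose nest. Origin at the middle of its underside, 6 mm below nest_center.
- nest_seat (a point): Point on the base's level deck where the middle of the nest's underside stands when home (nest_center then 6 to 8 mm above it). x: the way the nest slides in, from the open front to the rear stop, which its leading end meets; y to the left; z up. The deck reaches from -49 (front edge) to +49 mm in x and is 116 mm wide; its top is 99 mm above the base's foot.
- clamp_base: Grey clamping base, fixed on a flat grey bench mat (3 mm); origin at its foot, straight below nest_seat, same axes. On the deck two steel rails 83 mm apart, flared at the mouth; over them, from x -36 mm back, lips 8 mm thick, 13.6 mm above the deck and 68 mm apart. The deck is 12 mm thick and stands on two cheeks 96 mm apart, set back 37 mm from the front edge.
- knob_axis (a point): Middle of the black five-lobed star knob that hangs under the deck, on its upright axis: 20 mm behind the deck's front edge, 65 mm above the base's foot (22 mm below the deck). Its five equal lobes, 72 degrees apart, reach 49.5 mm from the axis, so up to 29 mm out before the front edge; each is 15 mm wide at its round end and 26 mm high (13 up, 13 down).
- knob_lobe (a point): Middle of the round end of one lobe, 42 mm from the axis. Seen from above the knob tightens counter-clockwise: lobes before the front edge are pushed to the base's -y (right). This lobe starts 25 degrees short of to 10 degrees past straight ahead (-x). The knob needs 45 to 130 degrees, differing each time, so often a second push on the next lobe: come in again from the +y side.
- clamp_pad: Steel pad, 19 mm wide, in the deck above the knob; origin in its top, below the deck at the start. The knob lifts it (2.5 mm per radian) against the nest's underside. Turning the knob freely takes 2 to 4 N on a lobe's end; when the pad bites the push rises: 5 to 8 N is properly tight, over 10 N strains the clamp. Let go, it backs off a little and stays tight.
- test_weight_2: Bystander: steel calibration weight, 29 mm wide, 49 mm high, right of the base.
- sample_jar: Bystander: white jar with a yellow screw lid, 68 mm wide, 73 mm high, left of the base.
- blue_tape_small: Bystander: small roll of tape lying right of the base, 56 mm wide, 19 mm high.

How it is judged:
On the way:
1. the nest is home against the rear stop, not yet clamped (x of nest_center in the frame of nest_seat above -0.003 m and y of nest_center in the frame of nest_seat between -0.004 and 0.004 m and z of nest_center in the frame of nest_seat between 0.003 and 0.01 m and angle between the x axis of nest_center and the x axis of nest_seat, either way round below 0.06 rad and contact force between clamp_pad and nest below 3 N), for 0.2 s.
At the end, for the whole second after the job is handed in: The nest is home (within 3 mm of the rear stop, between the rails, on the deck under the lips, square to within 0.06 rad) and the pad under it presses on it with more than 8 N; nothing is moving or held (x of nest_center in the frame of nest_seat above -0.003 m and y of nest_center in the frame of nest_seat between -0.004 and 0.004 m and z of nest_center in the frame of nest_seat between 0.003 and 0.01 m and angle between the x axis of nest_center and the x axis of nest_seat, either way round below 0.06 rad and contact force between clamp_pad and nest above 8 N and linear speed of nest below 0.01 m/s); the robot touches nothing.
It fails at once if the knob is forced: the pad presses on the nest with more than 160 N (contact force between clamp_pad and nest above 160 N).
It fails at once if the robot pushes on the clamping base or its knob with more than 25 N (contact force between any of the arm, the fingers and clamp_base above 25 N).
It fails at once if another thing on the bench is moved by more than 30 mm (distance of any of test_weight_2, sample_jar, blue_tape_small from where it was at the start of the episode above 0.03 m).
It also fails if it takes over 53 s, if anything falls off the work surface, if the arm or the gripper's body presses on something with over 40 N, if the wrist force passes 120 N, or if a joint passes its speed limit or range.

ROBOT

A 6-joint arm with a two-finger parallel gripper is mounted at the origin on the work surface; the furniture and walls round the work are solid. World frame = base frame: x ahead of the robot, y to its left, z up, the work surface at z = 0. Lengths are in m, angles in rad, forces in N, time in s.
With the tool pointing down it reaches from about 0.225 to 0.875 m from the base axis. Payload 3.4 kg.
Tool frame: the origin (TCP) lies at the very end of the fingers, on their centre line; the grasp point (between the pads) lies 19 mm behind it; z points along the fingers, y is the direction in which the jaws open and shut (so a half turn about z gives the same grasp; the last joint's range is limited). The gripper opens to 85 mm and grips with 20 to 120 N. Pads are 22 mm wide; open, the fingers measure 114 mm over their backs; the gripper's body (76 mm by 85 mm) begins 54 mm behind the grasp point. The pads swing forward as they close: fully open they stand 13 mm farther back than shut.
Start: joints at [0.979, 0.276, 1.505, -0, 1.361, -0.121], TCP at [0.261, 0.512, 0.231] pointing down, gripper open.
Joint ranges: [-2.89, 2.89], [-0.75, 2.08], [0.22, 2.7], [-1.18, 4.32], [0.11, 2.71], [-2.7, 2.7]. Speed limits (rad/s): [2.57, 2.57, 3.14, 3.14, 3.14, 3.14].

INTERFACE

Orientations are given as a unit quaternion [w, x, y, z].
In Python, from rig import manip gives the robot as it stands. The module is installed in compiled form; this text tells all that it offers.
- The arm moves only by the tool carry_out, never from a script. Its argument "moves" is one flat list of numbers, 5 for each row, row after row: the opening in per cent of the stroke, from 0 (shut) to 100 (fully open), then the shift along the world's x, y, z in cm, then the turn about the world's z in rad. A call has exactly 10 rows; each row shifts and turns the commanded pose from where the row before left it; what a row does not reach is not made up. A row lasts 1/10 s, in which the tool goes at most 50 mm and 8.59 degrees, less where a joint would pass 70% of its speed; a pose out of reach is approached as far as the arm can. A call is refused whole if a number of a shift passes 5 or a number of a turn 0.15, either way. A call with a gripper value outside its range is refused whole. The fingers move at their own pace and stop on an object; "squeeze" is the grip in N (left out, the last holds). Time passes only in rows, so rows that do not move let the fingers close, or fill a call up. It gives the time, the measured TCP pose, the force and the opening at its end, in the units of the state.
- manip.get_state(): the state, without advancing time (a new reading comes with each control period).
- manip.get_image(name): name is "scene" or "top"; returns the picture (400x640x3 uint8, red, green, blue); there is no depth.
- manip.camera_info(name): a dict with "fov_y" (degrees; the focal length in pixels is half the picture's height over the tangent of half this angle, whatever the lens; pixels are square), "cx", "cy" (the principal point, pixels), "rvec" (rotation vector, rad) and "tvec" (3), from world to camera coordinates, as OpenCV has them. Camera axes: x right, y down, z forward; pixel columns grow to the right and rows downward; lengths in m; the calibration is good to about 2 mm. A picture is of the moment at which its call begins. camera_info takes no time and is no camera call.
- manip.sign_off(): hands the job in, once; it reports no verdict.
The state is a dict: "clock": time; "qpos": joint angles; "qd": joint speeds; "effort": joint torques, N m; "position": TCP position; "ee_rot": TCP orientation; "contact_force": force on the tool from outside, world axes, zero at the start; "moment": the same for the moment, N m; "width": finger opening in m.
Only numpy, scipy, OpenCV 4.12 (cv2) and the standard library are available. Lean on these libraries where they do the work, as an engineer would, in place of code of your own. Each camera call takes 0.05 s, during which the arm holds its last target. There are 200 camera calls.

## Working session

There is one attempt and no reset: what is moved stays moved. The work goes in short steps, Python scripts to look and compute and a tool call to move; the robot and the scene stay as the last step left them, time stands still between calls to the robot, and variables do not carry over. Pictures are saved under pics/ and viewed, about 8 in all and at most 12, crops included, and the job is handed in when it is done.

Besides the shell and the picture viewer there is one more tool, called after ">>>" as name(argument=value, ...) on one line, values as JSON. carry_out: Moves the arm, as the interface text tells. Its arguments: {"type":"object","properties":{"moves":{"type":"array","items":{"type":"number"}},"squeeze":{"type":"number"}},"required":["moves"]}

```bash
mkdir -p pics; python3 - <<'E'
from rig import manip
import cv2
for n in("scene","top"):
    im=manip.get_image(n); cv2.imwrite(f"pics/{n}0.png",im[:,:,::-1]); print(n,manip.camera_info(n))
print(manip.get_state())
E
```

```text
scene {'fov_y': 57.21759888867775, 'cx': 317.26725406297413, 'cy': 199.26928154220272, 'rvec': array([ 2.07585695, -0.9013298 ,  0.43680682]), 'tvec': array([-0.42899818,  0.26220154,  0.73814588])}
top {'fov_y': 55.16276459998035, 'cx': 326.116118935426, 'cy': 196.6255776902266, 'rvec': array([ 2.16212508, -2.16478155,  0.16000704]), 'tvec': array([-0.13586595,  0.49744658,  0.87852149])}
{'clock': 0.1, 'qpos': array([ 9.79030070e-01,  2.76533809e-01,  1.50597898e+00,  1.50547222e-05,
        1.36068961e+00, -1.21002784e-01]), 'qd': array([ 1.64183444e-03, -4.05817658e-04, -2.14641206e-03,  3.60980441e-05,
       -4.86828946e-04,  4.11440108e-04]), 'effort': array([ 1.09085329e-03, -4.17699480e+01, -2.46405494e+01,  1.43442133e-06,
        5.83819812e-03, -3.46177039e-06]), 'position': array([0.26054855, 0.51207448, 0.23053601]), 'ee_rot': array([-2.87708610e-04,  2.33215670e-01,  9.72424703e-01, -7.51729855e-04]), 'contact_force': array([-0.25166181,  0.16810261,  0.37601943]), 'moment': array([-0.05337227,  0.01441023, -0.00040337]), 'width': 0.08550898848853403}
```

View pics/scene0.png

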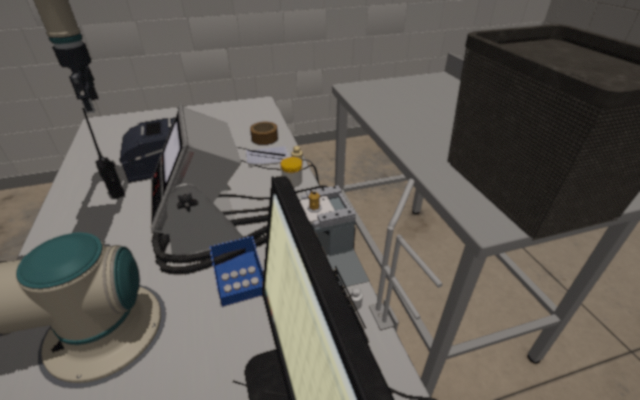

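View pics/top0.png

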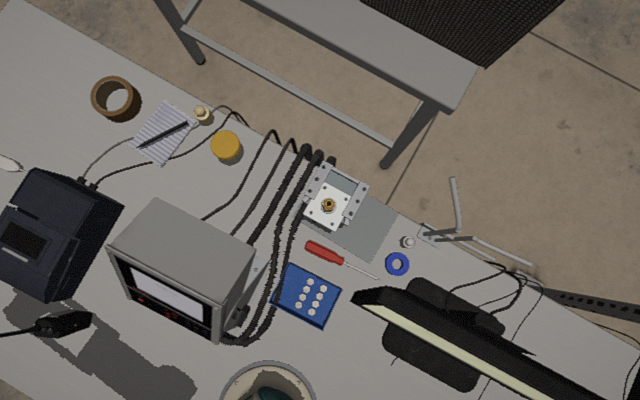

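```bash
cat > h.py <<'E'
from rig import manip
import cv2, numpy as np
def cam(n):
    c=manip.camera_info(n); f=200/np.tan(np.radians(c['fov_y']/2))
    return np.array([[f,0,c['cx']],[0,f,c['cy']],[0,0,1]]),cv2.Rodrigues(c['rvec'])[0],c['tvec']
def proj(n,P):
    K,R,t=cam(n); return cv2.projectPoints(np.float64(P).reshape(-1,1,3),R,t,K,None)[0].reshape(-1,2)
def ray(n,uv,z):
    K,R,t=cam(n); d=R.T@np.linalg.inv(K)@[uv[0],uv[1],1]; c=-R.T@t
    return c+d*(z-c[2])/d[2]
def crop(n,box,s,name):
    im=manip.get_image(n)[:,:,::-1]; x0,y0,x1,y1=box
    cv2.imwrite(name,cv2.resize(im[y0:y1,x0:x1],None,fx=s,fy=s,interpolation=cv2.INTER_CUBIC))
E
python3 - <<'E'
from h import *
for n in("scene","top"): 
    K,R,t=cam(n); print(n,-R.T@t, proj(n,[[.2605,.512,.2305],[0,0,0]]))
import cv2
a=cv2.imread('pics/top0.png')[150:250,270:400]; b=cv2.imread('pics/scene0.png')[170:270,270:370]
cv2.imwrite('pics/c1.png',np.hstack([cv2.resize(a,(585,450),interpolation=2)[:, :400],cv2.resize(b,(400,400),interpolation=2)[np.r_[0:400,[399]*50]]]))
for z in(.114,.135,.153,.16): print(z,ray('top',(328,204),z),ray('scene',(314,198),z))
E
```

```text
scene [-0.01367371 -0.60622528  0.65570753] [[ 93.97594544 110.2264557 ]
 [104.15196124 329.52428384]]
top [ 0.38006758 -0.119311    0.93756396] [[-39.86805966 315.65428039]
 [266.90449821 413.41733476]]
0.114 [ 0.4707355  -0.13898489  0.114     ] [ 0.4956391  -0.11293458  0.114     ]
0.135 [ 0.46842356 -0.13848323  0.135     ] [ 0.47589492 -0.13205764  0.135     ]
0.153 [ 0.46644191 -0.13805323  0.153     ] [ 0.45897134 -0.14844883  0.153     ]
0.16 [ 0.46567126 -0.13788601  0.16      ] [ 0.45238995 -0.15482319  0.16      ]
```

View pics/c1.png

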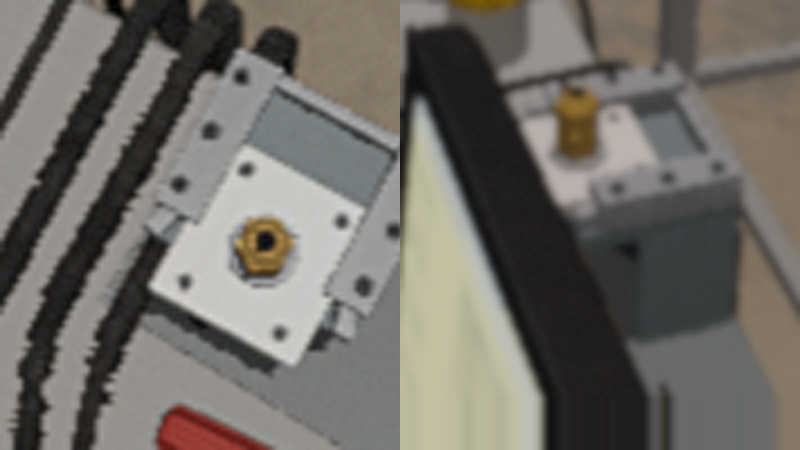

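```bash
python3 - <<'E'
from h import *
f=lambda u,v,z: ray('top',(270+(u+.5)/4.5-.5,150+(v+.5)/4.5-.5),z)[:2]
A=f(148,290,.114);B=f(293,365,.114);H=f(265,242,.158)
print('plate front L,R',A,B,np.linalg.norm(A-B)); d=(A-B);print('yaw from front edge',np.arctan2(-d[0],d[1]))
C=f(165,210,.1236);D=f(232,48,.1236);e=D-C;print('lip',C,D,np.linalg.norm(e),np.arctan2(e[1],e[0]))
# plate screws
S=[f(*p,.114) for p in((246,170),(342,221),(184,282),(280,333))];print(np.round(S,4),np.mean(S,0))
print(np.arctan2(*(S[0]-S[2])[::-1]),np.arctan2(*(S[1]-S[3])[::-1]),'gland',H)
L=[f(*p,.1236) for p in((242,76),(211,131),(180,184))];e=L[0]-L[2];print('lip screws yaw',np.arctan2(e[1],e[0]),L)
import cv2
a=cv2.imread('pics/top0.png')[150:250,290:420]
cv2.imwrite('pics/c2.png',cv2.resize(a,(780,600),interpolation=2))
E
```

```text
plate front L,R [ 0.44896766 -0.08397106] [ 0.41306028 -0.15323487] 0.07801805169018294
yaw from front edge -0.4782705684663533
lip [ 0.48633635 -0.0922586 ] [ 0.56513112 -0.12421367] 0.08502788927919445 -0.3852801370442261
[[ 0.5071 -0.131 ]
 [ 0.4822 -0.1772]
 [ 0.4528 -0.1012]
 [ 0.4283 -0.1471]] [ 0.46761174 -0.1391311 ]
-0.5020676711718077 -0.5097386484114719 gland [ 0.4671506  -0.13896246]
lip screws yaw -0.5139604443845113 [array([ 0.55138078, -0.12901596]), array([ 0.52451077, -0.11412081]), array([ 0.49884565, -0.0993562 ])]
```

View pics/c2.png

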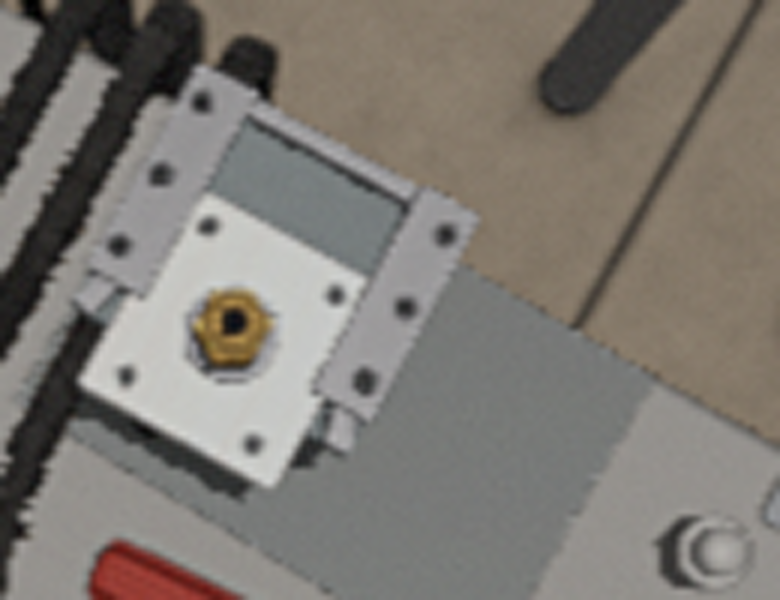

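```bash
python3 - <<'E'
from h import *
def tri(a,b):
    Ps=[]
    for n in('top','scene'):
        K,R,t=cam(n); Ps.append(K@np.c_[R,t])
    X=cv2.triangulatePoints(Ps[0],Ps[1],np.float64(a).reshape(2,1),np.float64(b).reshape(2,1)).ravel(); return X[:3]/X[3]
print('monitor',tri((357,296),(283,183)),'box',tri((257,246),(238,155)),tri((110,246),(157,215)), tri((157,200),(186,110)))
print('gland',tri((328.7,203.6),(314,194)))
g=lambda u,v,z: ray('top',(290+(u+.5)/6-.5,150+(v+.5)/6-.5),z)[:2]
P=[g(*p,.1236) for p in((445,233),(405,307),(365,381),(202,101),(160,175),(118,243))]
c=np.mean(P,0); e=P[0]+P[3]-P[2]-P[5]; w=P[0]+P[1]+P[2]-P[3]-P[4]-P[5]
print('lip centre',c,'yaw',np.arctan2(e[1],e[0]),np.arctan2(-w[1],-w[0])-np.pi/2, np.linalg.norm(w)/3)
y=-.506; print('seat',c-.0065*np.array([np.cos(y),np.sin(y)]))
print('stop edge mid',(g(250,122,.1236)+g(410,208,.1236))/2,'front lip corners',g(135,290,.1236),g(317,390,.1236),g(90,258,.1236),g(375,418,.1236),'rear',g(475,215,.1236),g(195,65,.1236))
E
```

```text
monitor [ 0.31051722 -0.19325884  0.29147343] box [ 0.37684123 -0.00558101  0.24375405] [ 0.35571041  0.50946646 -0.21037622] [0.4180144  0.17520847 0.28852567]
gland [ 0.4673876  -0.13975769  0.15516001]
lip centre [ 0.50099978 -0.15741481] yaw -0.5149809594798548 -0.505825623050951 0.10011606846493204
seat [ 0.49531429 -0.15426437]
stop edge mid [ 0.52818419 -0.17471983] front lip corners [ 0.48279658 -0.10469751] [ 0.44696191 -0.16944315] [ 0.49432743 -0.08859349] [ 0.43697838 -0.18997947] rear [ 0.50996146 -0.22679418] [ 0.56482698 -0.12620276]
```

>>> carry_out(moves=[0,0,0,4.5,0,0,0,0,4.5,-0.04,0,0,0,4.5,0,0,0,0,3.5,0,0,1.25,-4.8,0,0,0,1.25,-4.8,0,0,0,1.25,-4.8,0,0,0,1.25,-4.8,0,0,0,1.25,-4.8,0,0,0,1.25,-4.8,0,0], squeeze=40)

```text
clock: 1.1
position: [0.3356, 0.2226, 0.401]
ee_rot: [0.0, 0.252, 0.968, -0.0]
contact_force: [1.6, -0.5, 0.1]
width: 0.0002
```

>>> carry_out(moves=[0,1.25,-4.8,0,0,0,1.25,-4.8,0,0,0,1.25,-4.8,0,0,0,1.25,-4.8,0,0,0,1.25,-4.8,0,0,0,1.25,-4.8,0,0,0,1.25,-4.8,0,0,0,0,0,-4.5,0,0,0,0,-4.5,0,0,0,0,0,0])

```text
clock: 2.1
position: [0.4175, -0.1096, 0.3039]
ee_rot: [-0.009, 0.253, 0.967, 0.002]
contact_force: [0.4, -1.0, -0.5]
width: -0.0
```

>>> carry_out(moves=[0,0,-0.3,-4.5,0,0,0,0,-4.5,0,0,0,0,-4.5,0,0,0,0,-3,0,0,0,0,-1.7,0,0,0,0,0,0,0,0,0,0,0,0,0,0,0,0,0,0,0,0,0,0,0,0,0,0])

```text
clock: 3.1
position: [0.424, -0.1148, 0.1304]
ee_rot: [0.001, 0.253, 0.968, -0.0]
contact_force: [-0.6, 0.3, -0.4]
width: 0.0003
```

```bash
python3 - <<'E'
from h import *
s=manip.get_state(); print(s['clock'],s['position'],s['contact_force'],s['moment'])
crop('top',(270,130,400,230),6,'pics/p3.png')
E
```

```text
3.1 [ 0.42402516 -0.11480195  0.13038945] [-0.6256386   0.31436381 -0.41365967] [-0.03518024  0.00800323 -0.01250394]
```

View pics/p3.png

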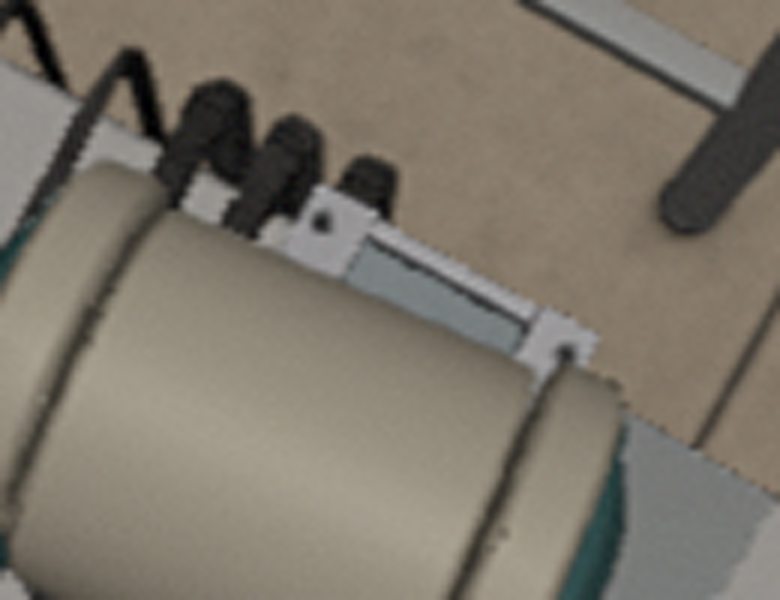

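>>> carry_out(moves=[0,0.7,-0.39,-0.4,0,0,0.7,-0.39,0,0,0,0.44,-0.24,0,0,0,0.44,-0.24,0,0,0,0.44,-0.24,0,0,0,0.44,-0.24,0,0,0,0.35,-0.2,0,0,0,0.35,-0.2,0,0,0,0,0,0,0,0,0,0,0,0])

```text
clock: 4.15
position: [0.4602, -0.135, 0.1248]
ee_rot: [-0.002, 0.253, 0.968, 0.001]
contact_force: [-4.2, 2.9, 1.6]
width: 0.0001
```

>>> carry_out(moves=[0,0.26,-0.15,0,0,0,0.26,-0.15,0,0,0,0.18,-0.1,0,0,0,0.18,-0.1,0,0,0,0.13,-0.07,0,0,0,0.09,-0.05,0,0,0,0.09,-0.05,0,0,0,0,0,0,0,0,0,0,0,0,0,0,0,0,0])

```text
clock: 5.15
position: [0.4732, -0.1422, 0.125]
ee_rot: [-0.001, 0.253, 0.968, 0.0]
contact_force: [-4.3, 2.4, -2.2]
width: 0.0001
```

>>> carry_out(moves=[0,0.13,-0.07,0,0,0,0.09,-0.05,0,0,0,0.09,-0.05,0,0,0,0,0,0,0,0,0,0,0,0,0,0,0,0,0,0,0,0,0,0,0,0,0,0,0,0,0,0,0,0,0,0,0,0,0])

```text
clock: 6.15
position: [0.4732, -0.1422, 0.1249]
ee_rot: [-0.004, 0.253, 0.968, 0.001]
contact_force: [-10.1, 7.1, 2.8]
width: -0.0003
```

>>> carry_out(moves=[0,-1.5,0.8,0,0,0,-1.5,0.8,0,0,0,0,0,4.5,0,0,0,0,4.5,0,0,0,0,4.5,0,0,0,0,4.5,0,0,0,0,4.5,0,0,0,4.8,1,0,0,0,4.8,0,0,0,0,4.8,0,0])

```text
clock: 7.15
position: [0.4496, 0.0162, 0.3626]
ee_rot: [0.005, 0.254, 0.967, 0.001]
contact_force: [0.8, 0.7, 0.7]
width: 0.0003
```

>>> carry_out(moves=[0,0,4.8,0,0,0,0,4.8,0,0,0,0,4.8,0,0,0,0,0,0,0,0,0,0,0,0,0,0,0,0,0,0,0,0,0,0,0,0,0,0,0,0,0,0,0,0,0,0,0,0,0])

```text
clock: 8.15
position: [0.4471, 0.159, 0.3604]
ee_rot: [0.0, 0.253, 0.967, 0.0]
contact_force: [0.1, -0.3, 0.2]
width: -0.0
```

```bash
python3 - <<'E'
from h import *
s=manip.get_state(); print(s['clock'],s['position'],s['contact_force'],s['moment'])
crop('top',(270,150,400,250),6,'pics/p4.png')
E
```

```text
8.15 [0.4471386  0.15901492 0.36038958] [ 0.14405277 -0.26184533  0.20301869] [0.00563126 0.04461216 0.04283448]
```

View pics/p4.png

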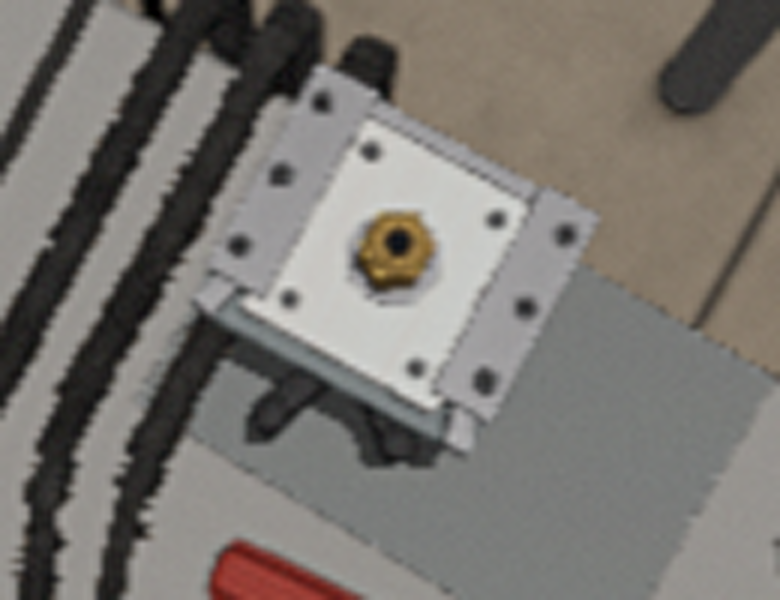

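```bash
python3 - <<'E'
from h import *
im=cv2.imread('pics/p4.png')[270:500,160:520]; im=np.clip(im.astype(float)*2.2,0,255).astype(np.uint8)
y=-.509;u=np.array([np.cos(y),np.sin(y)]);v=np.array([-u[1],u[0]])
g=lambda u_,v_,z: ray('top',(270+(u_+.5)/6-.5,150+(v_+.5)/6-.5),z)[:2]
# gland top & plate screws give nest now
S=np.mean([g(*p,.114) for p in((371,151),(497,219),(289,299),(416,368))],0); print('nest',S, 'gland',g(398,240,.158))
seat=S
# overlay model lobes for both candidates
ax=seat-.029*u
for p in((262,425),(385,455),(415,455)):
    d=g(*p,.075)-ax; print(p,np.degrees(np.arctan2(-d@v,-d@u)),np.hypot(*d))
cv2.imwrite('pics/p5.png',cv2.resize(im,None,fx=2.2,fy=2.2,interpolation=2))
E
```

```text
nest [ 0.49537115 -0.1545835 ] gland [ 0.49574915 -0.1543335 ]
(262, 425) -17.29396467720697 0.04674492129133911
(385, 455) 44.902067527279115 0.04521052933658486
(415, 455) 57.55329880895286 0.049482744059464505
```

View pics/p5.png

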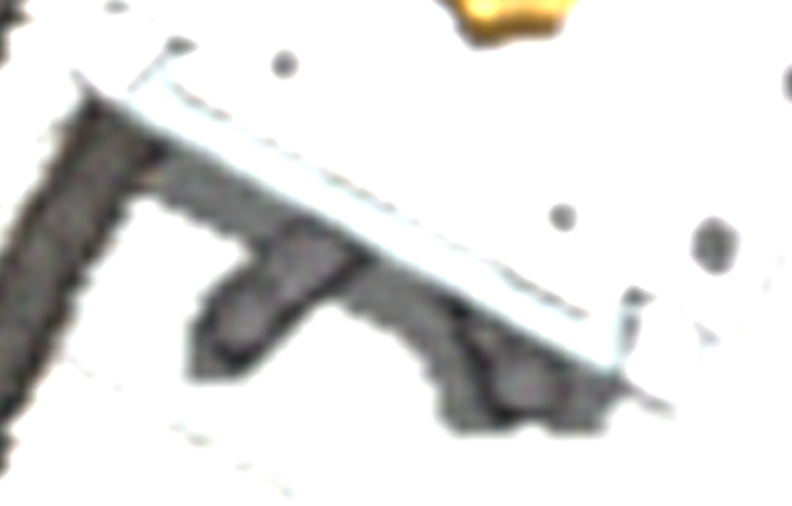

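```bash
python3 - <<'E'
from h import *
for z in (.23,.28,.33,.38,.43): print(z,proj('scene',[.2605,.512,z]),proj('scene',[.4471,.159,z+.13]))
for p in ((257,246),(262,270),(222,340),(240,330)): print(p,[ray('top',p,z)[:2].round(3) for z in (0.03,.15,.2,.25)])
for p in ((270,192),(272,210),(375,200)): print(p,[ray('top',p,z)[:2].round(3) for z in (.25,.3,.35)])
a=manip.get_image('scene')[:,:,::-1]; cv2.imwrite('pics/p6.png',cv2.resize(a[0:300,100:400],None,fx=2,fy=2,interpolation=2))
E
```

```text
0.23 [[ 94.04321477 110.39440868]] [[214.9345359   76.38106262]]
0.28 [[87.11242716 93.09014186]] [[211.06640112  54.41304103]]
0.33 [[79.74393419 74.69304536]] [[206.90390519  30.7732752 ]]
0.38 [[71.89491974 55.09621914]] [[202.41211816   5.26339   ]]
0.43 [[63.51679514 34.17835067]] [[197.55035595 -22.34766888]]
(257, 246) [array([0.381, 0.026]), array([0.381, 0.007]), array([ 0.381, -0.001]), array([ 0.381, -0.009])]
(262, 270) [array([0.326, 0.013]), array([ 0.333, -0.004]), array([ 0.336, -0.012]), array([ 0.339, -0.019])]
(222, 340) [array([0.17 , 0.101]), array([0.198, 0.071]), array([0.209, 0.059]), array([0.221, 0.047])]
(240, 330) [array([0.191, 0.06 ]), array([0.216, 0.037]), array([0.227, 0.027]), array([0.237, 0.017])]
(270, 192) [array([ 0.478, -0.031]), array([ 0.471, -0.037]), array([ 0.463, -0.044])]
(272, 210) [array([ 0.445, -0.035]), array([ 0.44 , -0.041]), array([ 0.436, -0.047])]
(375, 200) [array([ 0.463, -0.221]), array([ 0.457, -0.214]), array([ 0.451, -0.206])]
```

View pics/p6.png

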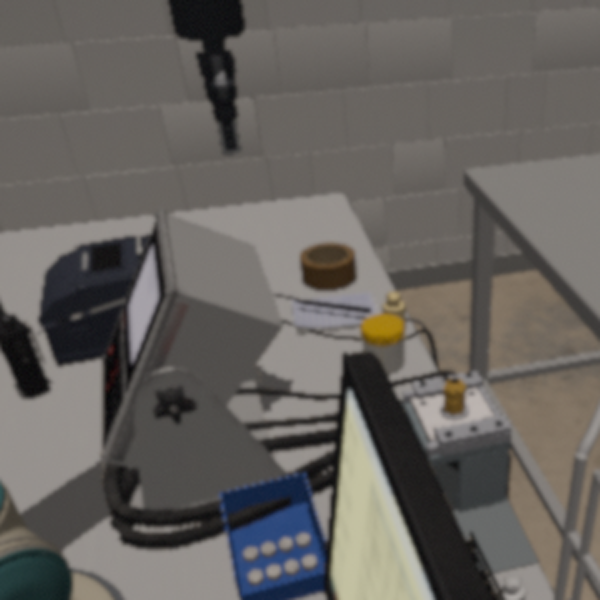

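>>> carry_out(moves=[0,0.25,-4.84,0,0,0,0.25,-4.84,0,0,0,0.25,-4.84,0,0,0,0.25,-4.84,0,0,0,0.25,-4.84,0,0,0,0,0,-4.5,0,0,0,0,-4.5,0,0,0,0,-4.5,0,0,0,0,0,0,0,0,0,0,0])

```text
clock: 9.25
position: [0.4598, -0.0825, 0.226]
ee_rot: [-0.0, 0.253, 0.968, 0.0]
contact_force: [0.1, -0.2, 0.2]
width: -0.0001
```

```bash
cat > rel.py <<'E'
from h import *
s=manip.get_state(); y=-.509;u=np.array([np.cos(y),np.sin(y)]);v=np.array([-u[1],u[0]])
d=s['position'][:2]-[.495,-.1545]; F=s['contact_force'][:2]
q=s['ee_rot']; print('t',s['clock'],'rel mm',(1e3*np.array([d@u,d@v,s['position'][2]])).round(1),'F xy',F@u,F@v,s['contact_force'][2],'jaw',2*np.arctan2(q[2],q[1])-np.pi/2,'want',np.pi/2+y)
E
python3 rel.py
```

```text
t 9.25 rel mm [-65.8  45.8 226. ] F xy 0.23499607561646496 -0.11668312795619268 0.15173892170718017 jaw 1.0599886860313985 want 1.0617963267948967
```

Aligned; go down beside the lobe to z ≈ 0.063.

>>> carry_out(moves=[0,0,0,-4,0,0,0,0,-4,0,0,0,0,-3,0,0,0,0,-2,0,0,0,0,-1.5,0,0,0,0,-1,0,0,0,0,-0.8,0,0,0,0,0,0,0,0,0,0,0,0,0,0,0,0])

```text
clock: 10.25
position: [0.4602, -0.0826, 0.0632]
ee_rot: [0.001, 0.253, 0.968, -0.0]
contact_force: [0.5, 0.6, -0.0]
width: 0.0002
```

```bash
python3 rel.py
```

```text
t 10.25 rel mm [-65.4  45.9  63.2] F xy 0.17068571658232 0.7465637108713742 -0.030936746784842997 jaw 1.0600531649706282 want 1.0617963267948967
```

>>> carry_out(moves=[0,-0.2,-0.35,0,0,0,-0.2,-0.35,0,0,0,-0.2,-0.35,0,0,0,-0.2,-0.35,0,0,0,-0.2,-0.35,0,0,0,-0.2,-0.35,0,0,0,-0.2,-0.35,0,0,0,-0.2,-0.35,0,0,0,0,0,0,0,0,0,0,0,0])

```text
clock: 11.25
position: [0.4437, -0.111, 0.0624]
ee_rot: [0.0, 0.253, 0.968, -0.0]
contact_force: [0.4, 0.1, 0.3]
width: 0.0002
```

```bash
python3 rel.py
```

```text
t 11.25 rel mm [-66.   13.   62.4] F xy 0.3487693353384623 0.27721271057268787 0.2735083621429255 jaw 1.0601940629102398 want 1.0617963267948967
```

>>> carry_out(moves=[0,0,0,0,0,0,0,0,0,0,0,0,0,0,0,0,0,0,0,0,0,0,0,0,0,0,0,0,0,0,0,-0.1,-0.17,0,0,0,-0.1,-0.17,0,0,0,-0.1,-0.17,0,0,0,-0.1,-0.17,0,0])

```text
clock: 12.25
position: [0.4396, -0.1171, 0.0624]
ee_rot: [0.0, 0.253, 0.968, 0.0]
contact_force: [1.6, 2.3, -0.8]
width: 0.0
```

```bash
python3 rel.py; python3 - <<'E'
from h import *
crop('top',(270,160,370,235),6,'pics/p7.png')
E
```

```text
t 12.25 rel mm [-66.6   5.6  62.4] F xy 0.30462753399745945 2.7736419465161384 -0.7852971835465199 jaw 1.0598034077111946 want 1.0617963267948967
```

View pics/p7.png

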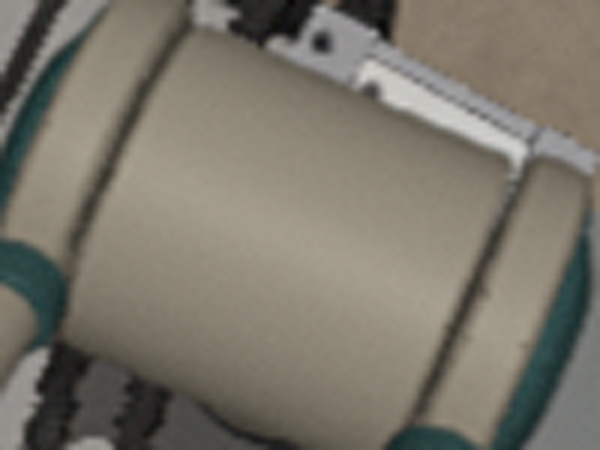

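>>> carry_out(moves=[0,-0.05,-0.09,0,0,0,-0.05,-0.09,0,0,0,-0.05,-0.09,0,0,0,-0.05,-0.09,0,0,0,-0.05,-0.09,0,0,0,-0.05,-0.09,0,0,0,-0.05,-0.09,0,0,0,-0.05,-0.09,0,0,0,-0.05,-0.09,0,0,0,-0.05,-0.09,0,0])

```text
clock: 13.3
position: [0.4343, -0.1262, 0.0623]
ee_rot: [-0.0, 0.253, 0.968, 0.0]
contact_force: [0.1, 1.8, 0.2]
width: -0.0003
```

```bash
python3 rel.py
```

```text
t 13.3 rel mm [-66.8  -4.9  62.3] F xy -0.7730576222880855 1.575757028425222 0.15091238589639774 jaw 1.0600277328340941 want 1.0617963267948967
```

>>> carry_out(moves=[0,-0.06,-0.11,0,0,0,-0.06,-0.11,0,0,0,-0.06,-0.11,0,0,0,-0.06,-0.11,0,0,0,-0.06,-0.11,0,0,0,-0.06,-0.11,0,0,0,-0.06,-0.11,0,0,0,-0.06,-0.11,0,0,0,-0.06,-0.11,0,0,0,-0.06,-0.11,0,0])

```text
clock: 14.3
position: [0.4278, -0.137, 0.0622]
ee_rot: [-0.001, 0.253, 0.968, 0.0]
contact_force: [-0.4, 2.0, 0.4]
width: 0.0004
```

```bash
python3 rel.py
```

```text
t 14.3 rel mm [-67.2 -17.5  62.2] F xy -1.3072630431224839 1.6016476705125884 0.40049902563048606 jaw 1.0601286512300265 want 1.0617963267948967
```

>>> carry_out(moves=[0,-0.04,-0.12,0,0,0,-0.04,-0.12,0,0,0,-0.04,-0.12,0,0,0,-0.04,-0.12,0,0,0,-0.04,-0.12,0,0,0,-0.05,-0.11,0,0,0,-0.05,-0.11,0,0,0,-0.05,-0.11,0,0,0,-0.05,-0.11,0,0,0,-0.05,-0.11,0,0])

```text
clock: 15.3
position: [0.4231, -0.1486, 0.0622]
ee_rot: [-0.001, 0.252, 0.968, -0.0]
contact_force: [-0.9, 4.0, -0.5]
width: 0.0002
```

```bash
python3 rel.py
```

```text
t 15.3 rel mm [-65.6 -29.9  62.2] F xy -2.720295102819271 3.051998274583816 -0.5319452974548559 jaw 1.0603309228157096 want 1.0617963267948967
```

>>> carry_out(moves=[0,0.2,0.35,0,0,0,0.1,0.17,2,0,0,0,0,2.5,0,0,0.5,0.87,0,0,0,1.5,2.62,0,0,0,1.5,2.62,0,0,0,-0.09,0.05,-1,0,0,0,0,-2.5,0,0,0,0,-1,0,0,0,0,0,0])

```text
clock: 16.3
position: [0.4595, -0.0818, 0.0606]
ee_rot: [-0.002, 0.253, 0.968, -0.0]
contact_force: [0.1, 0.6, 0.1]
width: 0.0
```

```bash
python3 rel.py
```

```text
t 16.3 rel mm [-66.5  46.2  60.6] F xy -0.19713141141818138 0.5809313326623315 0.1342486423540967 jaw 1.0600277914336207 want 1.0617963267948967
```

>>> carry_out(moves=[0,-0.17,-0.3,0.1,0,0,-0.17,-0.3,0,0,0,-0.17,-0.3,0,0,0,-0.17,-0.3,0,0,0,-0.1,-0.17,0,0,0,-0.1,-0.17,0,0,0,-0.05,-0.09,0,0,0,-0.05,-0.09,0,0,0,-0.05,-0.09,0,0,0,-0.05,-0.09,0,0])

```text
clock: 17.3
position: [0.4497, -0.1002, 0.0632]
ee_rot: [-0.001, 0.253, 0.968, 0.0]
contact_force: [1.3, 4.6, 1.1]
width: 0.0001
```

```bash
python3 rel.py
```

```text
t 17.3 rel mm [-66.   25.4  63.2] F xy -1.0852030217602704 4.630773817333395 1.0959856932700234 jaw 1.0598136624119334 want 1.0617963267948967
```

>>> carry_out(moves=[0,-0.05,-0.09,0,0,0,-0.05,-0.09,0,0,0,-0.05,-0.09,0,0,0,-0.03,-0.04,0,0,0,0,0,0,0,0,0,0,0,0,0,0,0,0,0,0,0,0,0,0,0,0,0,0,0,0,0,0,0,0])

```text
clock: 18.3
position: [0.4476, -0.1031, 0.063]
ee_rot: [-0.001, 0.253, 0.968, 0.001]
contact_force: [1.5, 5.6, 1.3]
width: 0.0001
```

```bash
python3 rel.py
```

```text
t 18.3 rel mm [-66.5  21.8  63. ] F xy -1.437136710405233 5.628004077994198 1.2783466118172522 jaw 1.0598273370300806 want 1.0617963267948967
```

>>> carry_out(moves=[0,-0.05,-0.09,0,0,0,-0.03,-0.05,0,0,0,0,0,0,0,0,0,0,0,0,0,0,0,0,0,0,0,0,0,0,0,0,0,0,0,0,0,0,0,0,0,0,0,0,0,0,0,0,0,0])

```text
clock: 19.3
position: [0.4466, -0.1043, 0.063]
ee_rot: [-0.001, 0.253, 0.968, 0.001]
contact_force: [-0.4, 6.0, 1.9]
width: 0.0001
```

```bash
python3 rel.py
```

```text
t 19.3 rel mm [-66.7  20.2  63. ] F xy -3.291677001304724 4.99819841433898 1.8683563726170989 jaw 1.0596747467116692 want 1.0617963267948967
```

>>> carry_out(moves=[0,-0.04,-0.09,0,0,0,0,0,0,0,0,0,0,0,0,0,0,0,0,0,0,0,0,0,0,0,0,0,0,0,0,0,0,0,0,0,0,0,0,0,0,0,0,0,0,0,0,0,0,0])

```text
clock: 20.3
position: [0.4462, -0.1052, 0.0629]
ee_rot: [-0.001, 0.253, 0.968, 0.001]
contact_force: [-0.2, 7.2, 1.0]
width: -0.0001
```

```bash
python3 rel.py
```

```text
t 20.3 rel mm [-66.7  19.3  62.9] F xy -3.644897175958961 6.218818302463451 1.0256014308631625 jaw 1.0596512735025612 want 1.0617963267948967
```

>>> carry_out(moves=[0,0.1,0.17,0,0,0,0.2,0.35,0,0,0,0.4,0.7,0,0,0,0.4,0.7,0,0,0,0,0,4,0,0,0,0,4.5,0,0,0,0,4.5,0,0,0,0,4.5,0,0,0,0,4.5,0,0,0,0,4.5,0])

```text
clock: 21.3
position: [0.4582, -0.0867, 0.3305]
ee_rot: [0.001, 0.252, 0.968, -0.0]
contact_force: [0.4, -0.2, 0.2]
width: -0.0001
```

>>> carry_out(moves=[0,0,4.8,1,0,0,0,4.8,1,0,0,0,4.8,0,0,0,0,4.8,0,0,0,0,4.8,0,0,0,0,0,0,0,0,0,0,0,0,0,0,0,0,0,0,0,0,0,0,0,0,0,0,0])

```text
clock: 22.3
position: [0.4585, 0.1517, 0.3484]
ee_rot: [0.0, 0.254, 0.967, -0.0]
contact_force: [-0.6, 1.0, -0.0]
width: -0.0001
```

```bash
python3 rel.py; python3 - <<'E'
from h import *
im=manip.get_image('top')[:,:,::-1]
a=cv2.resize(im[150:250,280:400],None,fx=6,fy=6,interpolation=2); a[250:480,0:440]=np.clip(a[250:480,0:440].astype(float)*2.2,0,255)
cv2.imwrite('pics/p8.png',a[:600]); cv2.imwrite('pics/top8.png',im)
o=cv2.imread('pics/top0.png'); d=cv2.absdiff(o,im).max(2)
for n,b in dict(jar=(205,125,248,165),weight=(398,232,418,252),tape=(383,250,412,278)).items(): print(n,d[b[1]:b[3],b[0]:b[2]].mean())
E
```

```text
t 22.3 rel mm [-181.1  249.6  348.4] F xy -0.9959099996326268 0.5501526917474837 -0.027446560485887853 jaw 1.0576536044952336 want 1.0617963267948967
jar 3.7005813953488373
weight 3.6025
tape 3.66871921182266
```

View pics/p8.png

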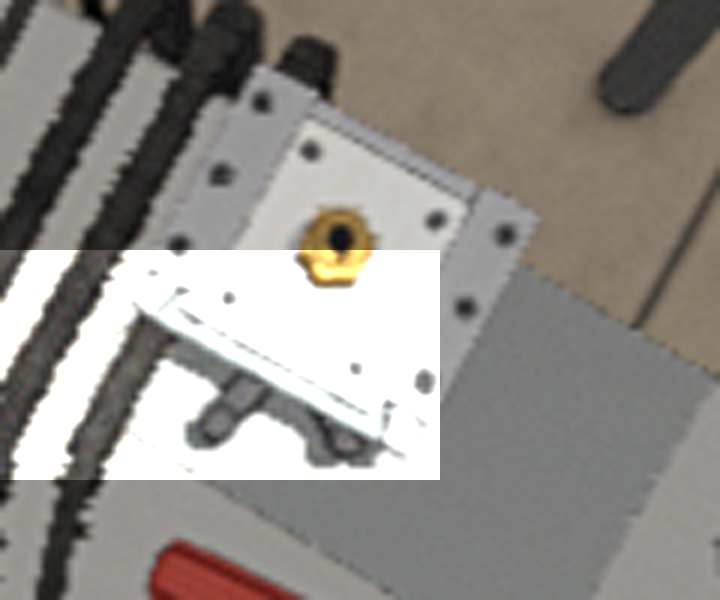

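```bash
python3 -c "
from rig import manip
print(manip.sign_off())"
```

```text
the job is handed in; nothing more can be done
None
```

The nest is home against the rear stop and the knob is tight. The job was handed in at about 22 s of the 53 s allowed. I did not measure the pad's press on the nest directly; that it exceeds 8 N is inferred from the force on the knob.

- **Sliding in:** I pushed the gland with the closed fingers until the tool stopped moving. The push force had risen from 5 N to about 12 N by then. In the top picture the nest's plate touches the stop and its screws fit the estimated seat to within about 2 mm.
- **Tightening:** I pushed one lobe freely at about 2 to 4 N, then came in again on the next lobe. There the force rose and stayed when I paused, and I stopped at 6 to 7 N, inside the 5 to 8 N range. The knob turned about 70 to 80 degrees in all.
- **Last checks:** The final picture shows the nest unmoved since it went home. The patches around the jar, weight and tape match the start apart from small image noise. The arm was clear, with only noise on its force reading (about 1 N).
- **Disagreement:** The finger's contact points on the lobes did not fit my assumed 29 mm closed-finger thickness; the tips seem thinner. The knob angle is therefore only good to about 5 degrees.

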